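# Set the brass gauge rod against its stop and take the reading

### The arm

A 6-joint arm with a two-finger parallel gripper is mounted at the origin on the work surface. World frame = base frame: x ahead of the robot, y to its left, z up, the work surface at z = 0. Lengths are in m, angles in rad, forces in N, time in s.
With the tool pointing down it reaches from about 0.35 to 0.85 m from the base axis. Payload 8.1 kg.
Tool frame: the origin (TCP) lies midway between the tips of the shut fingers; the grasp point (between the pads) lies 19 mm behind it (robot.grip_point_offset is the distance from the TCP to the grasp point, in m); z points along the fingers, y is the line along which they close (so a half turn about z gives the same grasp; the last joint's range is limited). The gripper opens to 93 mm and grips with 3 to 60 N. Pads are 15 mm wide; open, the fingers measure 128 mm over their backs; the gripper's body (75 mm by 188 mm) begins 65 mm behind the grasp point.
Start: joints at [-1.281, 0.13, 1.488, -0, 1.523, -0.085], TCP at [0.22, -0.558, 0.219] pointing down, gripper open.
Joint ranges: [-2.96, 2.96], [-0.89, 2.26], [0.02, 2.5], [-1.34, 4.48], [0, 2.73], [-2.66, 2.66]. Speed limits (rad/s): [2.39, 2.39, 2.79, 3.14, 3.14, 3.14].

### API

Orientations are given as a rotation vector (axis times angle).
In Python, from plant import robot, read_camera, job gives the robot as it stands.
- The arm moves only by the shell command python3 -m inch 'ROWS' [FORCE]. ROWS is JSON, one flat list of numbers, 5 for each row, row after row: the shift along the world's x, y, z in mm, then the turn about the world's z in degrees, then the opening in per cent of the stroke, from 0 (shut) to 100 (fully open). In form: [dx, dy, dz, yaw, hand, dx, dy, dz, yaw, hand, ...]. A call has 1 to 10 rows; each row is the pose to reach, as a shift and turn from the pose commanded when the call began; what a row does not reach only later rows make up. A row lasts 1/12 s, in which the tool goes at most 41.7 mm and 7.16 degrees, less where a joint would pass 70% of its speed; a pose out of reach is approached as far as the arm can. A call with a gripper value outside its range is refused whole. The fingers move at their own pace and stop on an object; FORCE is the grip in N (left out, the last holds). Time passes only in rows, so rows that repeat a pose let the fingers close. It gives the time, the measured TCP pose, the force, the opening and the grip force at its end, in the units of the state.
- robot.read_state(): the state, without advancing time (a new reading comes with each control period).
- read_camera(name): name is "scene" or "side" or "wrist"; returns a dict with "image" (400x640x3 uint8, blue, green, red), "K" (3x3 intrinsics, pixels), "extrinsics" (4x4, takes a point from world to camera coordinates); the wrist camera has in their place "mount" (4x4, takes a point from camera to tool coordinates, whose origin is the TCP and whose axes are the flange's). Camera axes: x right, y down, z forward; pixel columns grow to the right and rows downward; lengths in m; the calibration is good to about 2 mm. A picture is of the moment at which its call begins: read the wrist's pose just before it. There is no depth.
- job.close_job(): hands the job in; it is judged then, once.
The state is a dict: "t": time; "q": joint angles; "dq": joint speeds; "joint_torque": joint torques, N m; "tool_pos": TCP position; "orientation": TCP orientation; "force": force on the tool from outside, world axes, zero at the start; "wrist_torque": the same for the moment, N m; "opening": finger opening in m; "gripper_force": force on a finger pad.
Only numpy, scipy, OpenCV 4.12 (cv2) and the standard library are available. Lean on these libraries where they do the work, as an engineer would, in place of code of your own. Each camera call takes 0.05 s, during which the arm holds its last target. There are 200 camera calls.

### The job

Push the brass gauge rod along its V-groove, without lifting it out, until its far end rests against the blue end stop. Then, with the rod home, press the green button on the grey readout box all the way down and release it. Leave the dark steel rod in the other groove and the other things on the bench as they are.

Things in the scene. Friction and masses are not known exactly. Their poses are not given: they have to be found in the camera images.
- fixture: aluminium block fixed to the bench, 260 (x) x 140 (y), flat top 28.5 high, origin at the centre of its underside. Two 90-degree V-grooves along its x at y = +40 and -40, 17 wide, bottom at z = 20, open at x = -130; a rod lies in each. Blue stop blocks (20 x 36, top at z = 46) close them at the +x end, stop faces at x = +95. Its x points away from the robot within 0.4 rad.
- stop_left (a point): centre of the stop face of the groove at the fixture's y = +40 (x = +95, z = 32.7), where a rod's end lands; axes as the fixture
- stop_right (a point): centre of the stop face of the groove at the fixture's y = -40 (x = +95, z = 32.7); axes as the fixture
- brass_rod: gold-coloured brass cylinder, 18 in diameter, 90 long, 0.15 to 0.23 kg, loose in either groove. Origin at its centre, x along its axis towards the stop; y and z turn as it rolls. In the groove its axis is 32.7 above the bench and its top 13 above the block's flat top. It starts 35 to 95 short of the rigid stop and slides with about 1 to 4 N (a knock on first touch can be more).
- brass_front (a point): centre of the brass rod's far end, which goes to the stop (its x = +45)
- brass_back (a point): centre of the brass rod's near end, the one to push on (its x = -45)
- steel_rod: dark steel rod of the same size in the other groove, origin at its centre, x along its axis; to be left alone
- readout: grey readout box fixed to the bench, 140 (x) x 110 (y) x 55 high, with a black display on its top towards +x and a green button on its top towards -x; origin at the centre of its underside; to the left or the right of the fixture
- measure (a joint): travel of the green button in m: 0 released, 0.006 fully down (takes about 5 N); it springs back up by itself
- measure_top (a point): centre of the top of the green button, 28 in diameter; it is pressed straight down. At the readout's x = -35, y = 0, 77 above the bench when released
- decade_box: blue box with four black knobs, fixed to the bench, 140 x 110 x 71 high over the knobs, on the other side of the fixture from the readout; origin at the centre of its underside; not used
- meter: handheld meter lying flat, grey with yellow edges, 200 (x) x 100 x 45 high, bystander; origin at the centre of its underside
- junction_box: metal box 100 x 100 x 57 high with an orange disc on top, bystander; origin at the centre of its underside
- mug: blue mug, 80 across, 90 high, bystander; origin at the centre of its underside
- jar: amber jar, 56 across, 75 high, bystander; origin at the centre of its underside
- screwdriver: screwdriver lying on the bench, handle to its -x, bystander

How it is judged:
By the outcome, as a careful person would: the job done as asked, in the order asked, and still so for the second after the job is handed in, with the robot touching nothing.
It also fails if it takes over 42 s, if anything falls off the work surface, if the arm or the gripper's body presses on something with over 40 N, if the wrist force passes 120 N, or if a joint passes its speed limit or range.

## Working session

There is one attempt and no reset: what is moved stays moved. The work goes in short steps, Python scripts to look and compute and a shell command to move; the robot and the scene stay as the last step left them, time stands still between calls to the robot, and variables do not carry over. Pictures are saved under pics/ and viewed, at most 10 in all, crops included, and the job is handed in when it is done.

```bash
mkdir -p pics; cat > h.py <<'E'
import numpy as np, cv2
from plant import robot, read_camera, job
from scipy.spatial.transform import Rotation as R
def cam(name):
    s=robot.read_state(); c=read_camera(name)
    if 'extrinsics' in c: E=np.array(c['extrinsics'])
    else:
        T=np.eye(4); T[:3,:3]=R.from_rotvec(s['orientation']).as_matrix(); T[:3,3]=s['tool_pos']
        E=np.linalg.inv(T@np.array(c['mount']))
    return c['image'],np.array(c['K']),E
def ray(K,E,uv,z):
    d=E[:3,:3].T@np.linalg.inv(K)@np.array([uv[0],uv[1],1.]); o=-E[:3,:3].T@E[:3,3]
    return o+d*(z-o[2])/d[2]
def proj(K,E,p):
    q=K@(E[:3,:3]@np.array(p)+E[:3,3]); return q[:2]/q[2]
E
python3 - <<'E'
from h import *
for n in ['scene','side']:
    im,K,Ex=cam(n); cv2.imwrite(f'pics/{n}0.png',im); print(n,-Ex[:3,:3].T@Ex[:3,3])
print(robot.read_state()['force'])
E
```

```text
scene [1.31029169 0.37658389 1.13652834]
side [ 0.31027992 -0.98424235  1.14118818]
[-0.01560786  0.44334092 -0.77438055]
```

View pics/scene0.png

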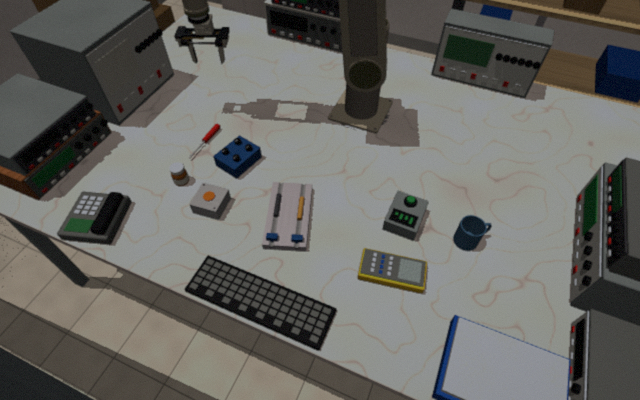

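View pics/side0.png

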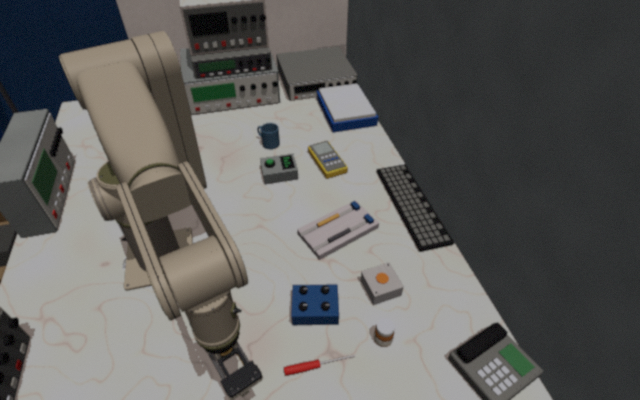

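The scene view shows the brass rod near (301,208), the stops at (271,238) and (298,238), and the button at (411,201). The readout is on the robot's left. In the side view the brass rod is at about (328,220) and the button at (270,163).

```bash
python3 - <<'E'
from h import *
def comps(im,m,box):
    x0,y0,x1,y1=box; k=np.zeros(m.shape,bool); k[y0:y1,x0:x1]=1
    n,l,s,c=cv2.connectedComponentsWithStats((m&k).astype(np.uint8))
    return [(s[i,4],c[i],cv2.minAreaRect(np.argwhere(l==i)[:,::-1].astype(np.float32))) for i in range(1,n) if s[i,4]>8]
boxes={'scene':[(255,175,325,255),(385,185,432,240)],'side':[(295,195,385,260),(255,150,300,185)]}
for n in boxes:
    im,K,E=cam(n); hsv=cv2.cvtColor(im,cv2.COLOR_BGR2HSV); H,S,V=[hsv[...,i].astype(int) for i in range(3)]
    for nm,m,b,z in [('brass',(H>8)&(H<32)&(S>110),0,.0357),('blue',(H>100)&(H<130)&(S>110),0,.04),('green',(H>45)&(H<85)&(S>110),1,.075)]:
        for a,c,r in comps(im,m,boxes[n][b]):
            p=cv2.boxPoints(r); e=sorted([(np.linalg.norm(p[i]-p[i-1]),i) for i in range(4)])
            print(n,nm,a,c.round(1),ray(K,E,c,z).round(4),'ends',[ray(K,E,(p[i]+p[i-1])/2,z)[:2].round(4) for _,i in e[:2]])
E
```

```text
scene brass 103 [300.2 207.8] [ 0.5902 -0.0038  0.0357] ends [array([0.6341, 0.0115]), array([ 0.5461, -0.0195])]
scene blue 71 [271.5 236.3] [ 0.7317 -0.038   0.04  ] ends [array([ 0.7381, -0.0507]), array([ 0.7254, -0.0216])]
scene blue 66 [296.5 237.8] [0.7047 0.0374 0.04  ] ends [array([0.7113, 0.0245]), array([0.6986, 0.0536])]
scene green 64 [410.5 199.7] [0.4404 0.3285 0.075 ] ends [array([0.4423, 0.3132]), array([0.4376, 0.3431])]
scene green 15 [396.1 213.1] [0.5117 0.301  0.075 ] ends [array([0.5204, 0.3006]), array([0.5044, 0.3017])]
scene green 30 [400.6 216. ] [0.5169 0.3176 0.075 ] ends [array([0.5314, 0.3181]), array([0.5024, 0.3171])]
scene green 60 [408.9 219.2] [0.5184 0.3453 0.075 ] ends [array([0.5256, 0.3312]), array([0.5029, 0.3394])]
side brass 75 [327.7 219.8] [ 0.5885 -0.0022  0.0357] ends [array([ 0.5487, -0.0168]), array([0.6309, 0.0123])]
side blue 34 [354.9 205.2] [0.704  0.0397 0.04  ] ends [array([0.7018, 0.057 ]), array([0.7065, 0.0235])]
side blue 39 [368.5 218.3] [ 0.731  -0.0358  0.04  ] ends [array([ 0.725 , -0.0199]), array([ 0.7362, -0.0531])]
side green 59 [286.3 161.4] [0.5014 0.3109 0.075 ] ends [array([0.5046, 0.341 ]), array([0.5001, 0.2761])]
side green 34 [269.3 162. ] [0.4349 0.324  0.075 ] ends [array([0.4222, 0.3273]), array([0.4492, 0.3203])]
```

```bash
python3 -c "
from h import *
s=robot.read_state(); M=R.from_rotvec(s['orientation']).as_matrix(); print(M.round(3),s['t'],s['tool_pos'],s['opening'])"
python3 -m inch '[35,60,0,7,0,70,120,0,14,0,105,180,0,20,0,135,240,0,20,0,165,300,0,20,0,195,360,0,20,0,225,420,0,20,0,255,480,0,20,0,285,520,0,20,0,285,520,0,20,0]' 10
```

```text
[[ 0.931  0.366 -0.   ]
 [ 0.366 -0.931  0.001]
 [ 0.    -0.001 -1.   ]] 0.2 [ 0.21955653 -0.55801095  0.21796891] 0.09281513935937
t: 1.03
tool_pos: [0.4198, -0.1909, 0.2187]
orientation: [2.938, 1.112, 0.001]
force: [-0.3, 0.3, 0.0]
opening: 0.031
gripper_force: 0.0
```

```bash
python3 -m inch '[20,40,0,-6,0,40,80,0,-12,0,60,120,0,-18,0,75,140,-20,-21.8,0,80,150,-40,-21.8,0,85,155,-60,-21.8,0,85,155,-60,-21.8,0,85,155,-60,-21.8,0]'
python3 - <<'E'
from h import *
s=robot.read_state(); M=R.from_rotvec(s['orientation']).as_matrix(); print(np.degrees(np.arctan2(M[1,0],M[0,0])),s['tool_pos'],s['force'])
im,K,E=cam('wrist'); cv2.imwrite('pics/w1.png',im)
for p in [(.547,-.018,.0327),(.632,.012,.0327),(.695,.035,.0327)]: print(proj(K,E,p))
print(proj(K,E,s['tool_pos']))
E
```

```text
t: 1.7
tool_pos: [0.5032, -0.0374, 0.1575]
orientation: [-3.094, -0.539, 0.005]
force: [0.4, -0.2, -0.1]
opening: 0.0002
gripper_force: 0.0
19.745798178873493 [ 0.50322848 -0.03740129  0.15748104] [ 0.41193091 -0.16136667 -0.0752424 ]
[313.80217171 141.11702173]
[314.09837305  26.8304479 ]
[313.38594079 -73.26940299]
[317.57370898 251.61097846]
```

View pics/w1.png

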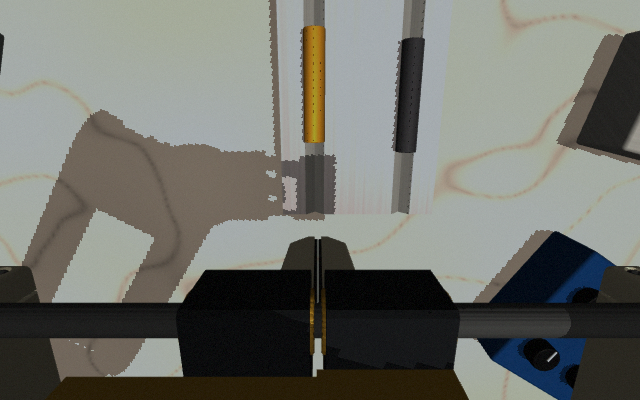

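The wrist view shows the brass rod's near end at (314,142), within a pixel of where my estimate projects, and its axis is aligned with the tool. I'll go down behind it.

```bash
python3 -m inch '[-1,3,-30,0,0,-1,3,-60,0,0,-1,3,-90,0,0,-1,3,-110,0,0,-1,3,-123,0,0,-1,3,-123,0,0,-1,3,-123,0,0]'
python3 -m inch '[7,2.5,0,0,0,14,5,0,0,0,19,6.8,0,0,0,23,8.2,0,0,0,25,9,0,0,0,27,9.7,0,0,0,29,10.4,0,0,0,31,11.1,0,0,0,33,11.8,0,0,0,35,12.5,0,0,0]'
python3 - <<'E'
from h import *
s=robot.read_state();print(s['tool_pos'],s['force'])
u=np.array([.942,.337]);d=s['tool_pos'][:2]-np.array([.547,-.018]);print(d@u,d@[-.337,.942])
E
```

```text
t: 2.33
tool_pos: [0.5039, -0.0358, 0.0369]
orientation: [3.095, 0.535, 0.001]
force: [-0.0, -0.3, 1.0]
opening: 0.0005
gripper_force: 0.0
t: 3.17
tool_pos: [0.5385, -0.0222, 0.0356]
orientation: [-3.095, -0.537, 0.0]
force: [-0.4, 0.5, 0.7]
opening: 0.0006
gripper_force: 1.0
[ 0.53847323 -0.0222352   0.03556469] [-0.39297543  0.47181262  0.74257884]
-0.009459485243759454 -0.0011160393493940839
```

```bash
python3 -m inch '[2,1.1,-1,0,0,4,1.8,-2,0,0,7,2.9,-2,0,0,10,4,-2,0,0,13,5,-2,0,0,16,6,-2,0,0,19,7.1,-2,0,0,22,8.2,-2,0,0,25,9.2,-2,0,0,28,10.3,-2,0,0]'
python3 -m inch '[3,1.1,0,0,0,6,2.1,0,0,0,9,3.2,0,0,0,12,4.3,0,0,0,15,5.4,0,0,0,18,6.4,0,0,0,20,7.1,0,0,0,22,7.8,0,0,0,23,8.2,0,0,0,24,8.6,0,0,0]'
python3 - <<'E'
from h import *
s=robot.read_state();print(s['tool_pos'],s['force'])
u=np.array([.942,.337]);d=s['tool_pos'][:2]-np.array([.547,-.018]);print(d@u,d@[-.337,.942])
im,K,E=cam('wrist'); cv2.imwrite('pics/w2.png',im)
E
```

```text
t: 4.0
tool_pos: [0.5668, -0.0118, 0.0336]
orientation: [-3.095, -0.537, 0.0]
force: [-1.9, 0.2, -0.3]
opening: 0.0009
gripper_force: 0.5
t: 4.83
tool_pos: [0.5905, -0.0034, 0.0336]
orientation: [3.095, 0.537, -0.0]
force: [-2.1, -1.1, 0.4]
opening: 0.0006
gripper_force: 0.8
[ 0.59048647 -0.00340341  0.03360177] [-2.09393565 -1.10263345  0.38836053]
0.045883308654800246 -0.0009049497831774747
```

View pics/w2.png

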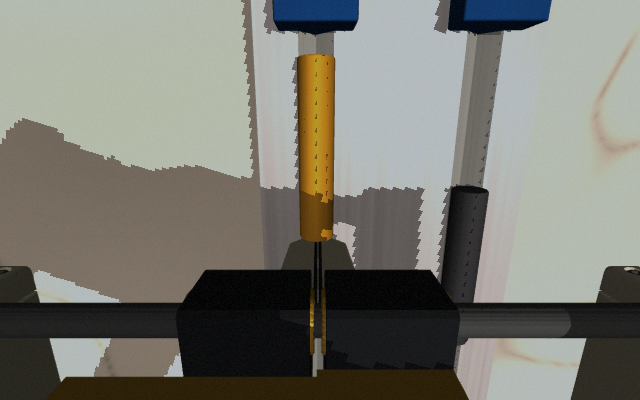

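The rod moves straight. Its front is at row 55 and the stop face at about row 31, so roughly 12 mm remain.

```bash
python3 -m inch '[2,0.7,0,0,0,4,1.4,0,0,0,5.5,2,0,0,0,7,2.5,0,0,0,8,2.9,0,0,0,9,3.2,0,0,0]'
for i in 1 2 3; do :; done
python3 -m inch '[0.7,0.25,0,0,0,1.4,0.5,0,0,0]'
python3 -m inch '[0.7,0.25,0,0,0,1.4,0.5,0,0,0]'
python3 -c "
from h import *
im,K,E=cam('wrist'); cv2.imwrite('pics/w3.png',cv2.resize(im[0:130,230:400],None,fx=4,fy=4))"
```

```text
t: 5.38
tool_pos: [0.5995, -0.0002, 0.0337]
orientation: [3.095, 0.537, -0.0]
force: [-2.2, -0.5, 0.9]
opening: 0.0001
gripper_force: 1.1
t: 5.55
tool_pos: [0.6008, 0.0003, 0.0336]
orientation: [3.095, 0.537, -0.0]
force: [-1.4, -0.7, 0.3]
opening: 0.0003
gripper_force: 1.1
t: 5.72
tool_pos: [0.6018, 0.0006, 0.0336]
orientation: [3.095, 0.537, -0.002]
force: [-7.7, -2.6, 4.5]
opening: 0.0003
gripper_force: 3.8
```

View pics/w3.png

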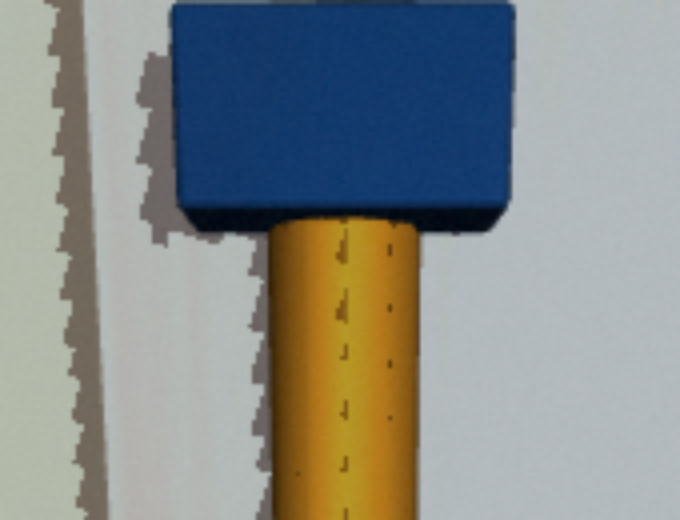

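The rod's end meets the stop face and the force rises to about 8 N. I'll push a little more to confirm the stop, then back off along the groove and lift.

```bash
python3 -m inch '[0.5,0.2,0,0,0,0.5,0.2,0,0,0]'
python3 -m inch '[-1,-0.4,0,0,0,-5,-1.8,0,0,0,-14,-5,0,0,0,-25,-9,0,0,0,-25,-9,30,0,0,-25,-9,65,0,0,-25,-9,100,0,0,-45,20,130,0,0,-65,55,130,0,0,-85,90,130,0,0]'
python3 -c "
from h import *
s=robot.read_state();print(s['tool_pos'],np.array([.4377,.3263,.077])-s['tool_pos'])"
```

```text
t: 5.93
tool_pos: [0.6018, 0.0006, 0.0336]
orientation: [3.095, 0.537, -0.004]
force: [-6.8, -3.1, 4.7]
opening: 0.0006
gripper_force: 3.8
t: 6.77
tool_pos: [0.5199, 0.0907, 0.1673]
orientation: [3.096, 0.533, 0.011]
force: [-0.3, -0.1, -0.3]
opening: 0.0006
gripper_force: 0.0
[0.51992705 0.09068385 0.16727504] [-0.08222705  0.23561615 -0.09027504]
```

```bash
python3 -m inch '[-20,30,0,0,0,-40,60,0,0,0,-60,90,0,0,0,-80,120,0,0,0,-100,150,0,0,0,-120,180,0,0,0,-135,205,0,0,0,-140,215,0,0,0,-140,215,0,0,0,-140,215,0,0,0]'
python3 - <<'E'
from h import *
s=robot.read_state()
im,K,E=cam('wrist'); hsv=cv2.cvtColor(im,cv2.COLOR_BGR2HSV); m=((hsv[...,0]>45)&(hsv[...,0]<85)&(hsv[...,1]>110)).astype(np.uint8)
cv2.imwrite('pics/w4.png',im)
n,l,st,c=cv2.connectedComponentsWithStats(m)
for i in range(1,n):
    if st[i,4]>100: p=ray(K,E,st[i,:2]+st[i,2:4]/2,.077); print(st[i],p,(p-s['tool_pos'])*1000)
print(s['tool_pos'],proj(K,E,[.4377,.3263,.077]))
E
```

```text
t: 7.6
tool_pos: [0.3784, 0.3053, 0.1637]
orientation: [3.095, 0.539, 0.001]
force: [1.1, 0.1, 0.5]
opening: 0.0001
gripper_force: 0.0
[306   2  23  41 451] [0.50352892 0.35028307 0.077     ] [125.12149628  45.02866853 -86.73798337]
[327  26  18  26 272] [0.49811165 0.33454275 0.077     ] [119.70422269  29.28835014 -86.73798337]
[348  26  21  34 360] [0.50106891 0.31874099 0.077     ] [122.66148443  13.48658416 -86.73798337]
[368  51  15  18 158] [0.49486859 0.30323481 0.077     ] [116.46116965  -2.01958804 -86.73798337]
[ 295  108   37   38 1077] [0.43597477 0.32917141 0.077     ] [ 57.56734869  23.91700687 -86.73798337]
[0.37840742 0.3052544  0.16373798] [317.87459924 126.11140026]
```

View pics/w4.png

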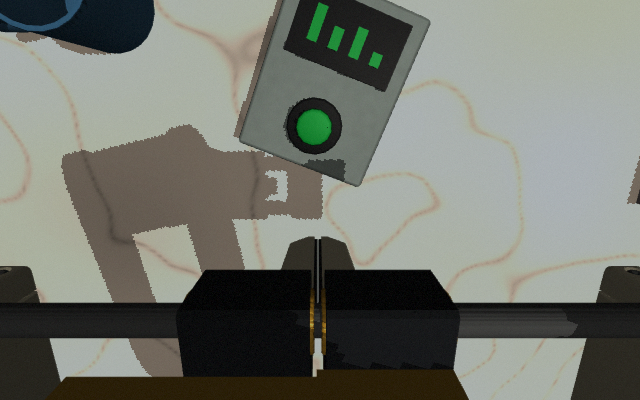

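The green button is centred at (314,127), and the path to it is clear.

```bash
python3 -m inch '[20,8,0,0,0,40,16,0,0,0,58,23,-10,0,0,58,23,-40,0,0,58,23,-65,0,0,58,23,-76,0,0,58,23,-80,0,0,58,23,-80,0,0,58,23,-80,0,0]'
python3 -m inch '[0,0,-1.5,0,0,0,0,-3,0,0,0,0,-4.5,0,0,0,0,-6,0,0,0,0,-7.5,0,0,0,0,-9,0,0,0,0,-9,0,0]'
```

```text
t: 8.4
tool_pos: [0.4371, 0.3281, 0.0849]
orientation: [-3.095, -0.536, -0.002]
force: [-0.6, -0.4, 1.3]
opening: 0.0004
gripper_force: 0.0
t: 8.98
tool_pos: [0.4364, 0.3285, 0.0747]
orientation: [-3.095, -0.537, -0.001]
force: [0.3, 0.0, 3.7]
opening: 0.0007
gripper_force: 1.4
```

```bash
python3 -m inch '[0,0,-1,0,0,0,0,-2,0,0,0,0,-3,0,0,0,0,-3,0,0]'
python3 -m inch '[0,0,-0.7,0,0,0,0,-1.4,0,0,0,0,-1.4,0,0]'
```

```text
t: 9.32
tool_pos: [0.4364, 0.3285, 0.0718]
orientation: [-3.095, -0.537, -0.001]
force: [-0.2, 1.1, 4.4]
opening: 0.0004
gripper_force: 2.2
t: 9.57
tool_pos: [0.4364, 0.3285, 0.0712]
orientation: [-3.095, -0.537, -0.001]
force: [-2.8, -1.2, 10.6]
opening: 0.0003
gripper_force: 5.2
```

```bash
python3 -m inch '[0,0,-0.8,0,0,0,0,-1,0,0,0,0,-1,0,0]'
python3 -m inch '[0,0,3,0,0,0,0,10,0,0,0,0,30,0,0,0,0,60,0,0,-20,0,90,0,0,-40,-5,100,0,0,-58,-25,100,0,0,-58,-25,100,0,0,-58,-25,100,0,0]'
python3 - <<'E'
from h import *
im,K,E=cam('scene'); im2,_,_=cam('side')
a=cv2.resize(im[165:265,250:450],(800,400),interpolation=cv2.INTER_CUBIC); b=cv2.resize(im2[195:245,290:390],(400,200),interpolation=cv2.INTER_CUBIC)
o=np.zeros((600,800,3),np.uint8); o[:400]=a; o[400:,:400]=b; cv2.imwrite('pics/f.png',o)
E
```

```text
t: 9.82
tool_pos: [0.4365, 0.3285, 0.071]
orientation: [-3.095, -0.537, -0.001]
force: [-6.4, -2.6, 17.5]
opening: 0.0008
gripper_force: 8.9
t: 10.57
tool_pos: [0.3774, 0.3026, 0.1689]
orientation: [3.095, 0.536, -0.001]
force: [0.6, -0.0, 0.2]
opening: 0.0004
gripper_force: 0.0
```

View pics/f.png

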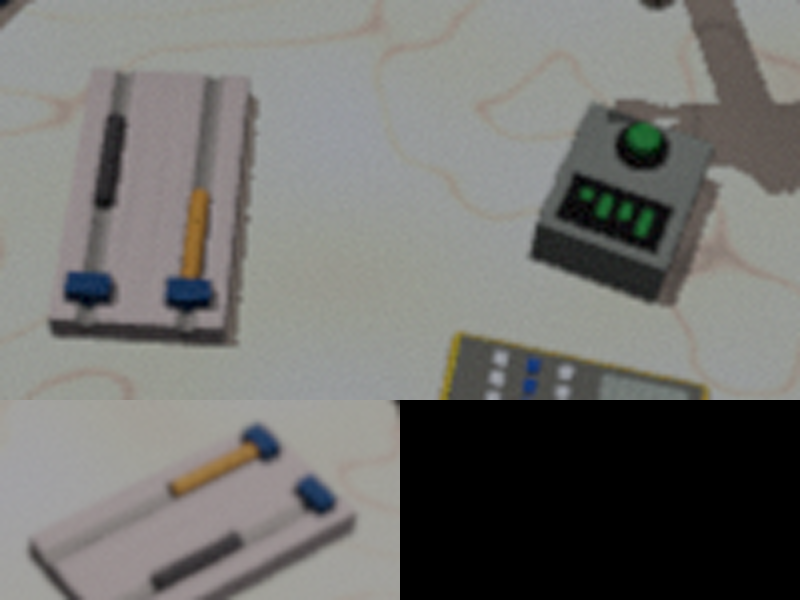

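In both views the brass rod's end sits against the blue stop: about (188,280) in the scene crop and (252,450) in the side crop. The steel rod is where it was, and the button has sprung back up. Handing in.

```bash
python3 -c "
from plant import job
print(job.close_job())"
```

```text
the job is handed in; nothing more can be done
None
```

The brass rod is home against the blue stop, the green button was then pressed fully down (6 mm, about 17 N) and released, and the job was handed in at about 11 s with the arm clear of everything.

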